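# Shut the pantry box

## Robot

A 6-joint arm with a two-finger parallel gripper is mounted at the origin on a cart in front of the work surface, level with it; the furniture and walls round the work are solid. World frame = base frame: x ahead of the robot, y to its left, z up, the work surface at z = 0. Lengths are in m, angles in rad, forces in N, time in s.
With the tool pointing down it reaches from about 0.35 to 0.775 m from the base axis. Payload 7.3 kg.
Tool frame: the origin (TCP) lies at the very end of the fingers, on their centre line; the grasp point (between the pads) lies 19 mm behind it; z points along the fingers, y is the line along which they close (so a half turn about z gives the same grasp; the last joint's range is limited). The gripper opens to 92 mm and grips with 3 to 60 N. Pads are 19 mm wide; open, the fingers measure 130 mm over their backs; the gripper's body (75 mm by 190 mm) begins 47 mm behind the grasp point.
Start: joints at [0.987, 0.342, 1.524, -0, 1.275, -0.146], TCP at [0.223, 0.476, 0.227] pointing down, gripper open.
Joint ranges: [-2.53, 2.53], [-0.77, 2.02], [0.04, 2.7], [-1, 4.14], [0.28, 2.66], [-3.11, 3.11]. Speed limits (rad/s): [2.57, 2.57, 3.14, 3.14, 3.14, 3.14].

## Interface

Orientations are given as [roll, pitch, yaw] about the fixed x, y, z axes, in that order (R = Rz(yaw) Ry(pitch) Rx(roll)).
In Python, from cell import robot, read_camera, get_calibration gives the robot as it stands. The module is installed in compiled form; this text tells all that it offers.
- The arm moves only by the tool send_rows, never from a script. Its argument "plan" is a list of rows, each a list of 2 entries, a list of its own where there are three numbers: the shift along the tool's x, y, z as a fraction of full scale, then the turn, a rotation vector about the tool's x, y, z as a fraction of full scale. A call has exactly 10 rows; each row shifts and turns the commanded pose from where the row before left it, along the tool's axes as they then stand; what a row does not reach is not made up. Full scale, the value 1, is 0.025 m for a shift and 90 degrees for a turn. A row lasts 1/8 s, in which the tool goes at most 62.5 mm and 10.7 degrees, less where a joint would pass 70% of its speed; a pose out of reach is approached as far as the arm can. A call with a number of a shift or a turn outside -1 to 1 is refused whole. A call with a gripper value outside its range is refused whole. "gripper" is the opening, from -1 (shut) to 1 (fully open), so that 0 is half open, set as the call begins (left out, the last holds). The fingers move at their own pace and stop on an object; "force" is the grip in N (left out, the last holds). Time passes only in rows, so rows that do not move let the fingers close, or fill a call up. It gives the time, the measured TCP pose, the force, the opening and the grip force at its end, in the units of the state.
- robot.observe(): the state, without advancing time (a new reading comes with each control period).
- read_camera(name): name is "scene" or "top"; returns (picture, depth): 400x640x3 uint8, blue, green, red; 400x640 float32, m along the optical axis (not along the pixel's ray), 0 where there is no reading.
- get_calibration(name): a dict with "intrinsics" (3x3 intrinsics, pixels), "rvec" (rotation vector, rad) and "tvec" (3), from world to camera coordinates, as OpenCV has them. Camera axes: x right, y down, z forward; pixel columns grow to the right and rows downward; lengths in m; the calibration is good to about 2 mm. A picture is of the moment at which its call begins. get_calibration takes no time and is no camera call.
- robot.hand_in(): hands the job in; it is judged then, once.
The state is a dict: "time": time; "qpos": joint angles; "qvel": joint speeds; "joint_efforts": joint torques, N m; "tool_pos": TCP position; "tool_rot": TCP orientation; "contact_force": force on the tool from outside, world axes, zero at the start; "torque": the same for the moment, N m; "opening": finger opening in m; "grip_force": force on a finger pad.
Only numpy, scipy, OpenCV 4.12 (cv2) and the standard library are available. Lean on these libraries where they do the work, as an engineer would, in place of code of your own. Each camera call takes 0.05 s, during which the arm holds its last target. There are 200 camera calls.

## Task

Shut up the wooden pantry box on the worktop: push its open drawer fully home and push its open lid all the way down, using only the fingertips from the outside, without slamming either. Do not grip the drawer or the lid or reach inside, leave the tins in it standing, and do not disturb the seasoning jar, the pepper mill and the mustard bottle around it.

Things in the scene. Friction and masses are not known exactly. Their poses are not given: they have to be found in the camera images.
- chest: Low pale wooden pantry box, fixed to the worktop, 150 (x) x 300 (y) x 90 mm high. Origin: centre of its underside, on the worktop (z = 0). Its -x side is the front (towards the robot), z up. Its left half (+y) is a drawer bay with a fixed roof; its right half (-y) is an open-topped bin with a hinged lid. Walls 8 mm.
- drawer (a joint): Opening of the drawer in m: 0 = fully home, up to 0.10 = pulled out towards the box's -x. Slides along the box's x with about 1.5 N friction and light damping, and stays where it is left. Its front is a darker wooden panel, 143 mm wide, from 6 to 86 mm above the worktop and 10 mm thick, with an aluminium lip along its whole top edge (8 mm high, 76 to 84 mm above the worktop) that stands 8 mm proud of the panel. The drawer behind it is open on top, with sides 63 mm high.
- drawer_front (a point): Middle of the outermost edge of the drawer's aluminium lip, 80 mm above the worktop; moves with the drawer. Pushing here or on the panel below it towards the box's +x shuts the drawer. With the drawer home it lies at (-0.094, 0.075, 0.080) in the box's frame.
- lid (a joint): Angle of the lid in rad: 0 = shut, lying level on the bin, 1.5 = nearly upright. It opens upward about the far (+x) top rim of the bin. A stiff hinge (about 0.22 N m friction) keeps it at any angle. Lid: darker wooden panel 158 mm from hinge to free edge, 146 mm wide, 8 mm thick.
- lid_hinge (a point): Middle of the lid's hinge line, on the lid's underside, at (0.075, -0.075, 0.082) in the box's frame; its z axis is the lid's outer normal (straight up when shut), -x runs in the lid towards its free edge, y along the hinge.
- lid_edge (a point): Middle of the lid's free edge, on the outer (upper) face, 158 mm from the hinge line; when shut 90 mm above the worktop, at (-0.083, -0.075, 0.090) in the box's frame.
- drawer_liner (a point): Centre of the inside (+x) face of the white liner on the inside face of the drawer's front, 118 mm wide, 64 mm high, 4 mm thick; it moves with the drawer. The liner is not to be pressed on: the drawer is pushed from outside only.
- lid_liner (a point): Centre of the underside of the white liner under the lid, 128 x 120 x 3 mm; it moves with the lid. The liner is not to be pressed on: the lid is pushed on its outer side or free edge only.
- tin_low: Low round food tin, 86 mm across, 40 mm high, standing loose in the drawer (floor 15 mm above the worktop). Origin: centre of its underside.
- tin_tall: Taller round food tin, 75 mm across, 58 mm high, standing loose in the bin under the lid (floor 8 mm above the worktop). Origin: centre of its underside.
- jar_red: Seasoning jar with a red cap, 43 mm across, 100 mm high, standing in front of the bin beside the drawer. Origin: centre of its underside.
- mill: Wooden pepper mill, 58 mm across, 160 mm high, standing to one side of the box. Origin: centre of its underside.
- mustard: Mustard bottle with a white cap, 41 mm across, 118 mm high, standing to one side of the box. Origin: centre of its underside.
There are look-alikes about, which are no part of the job. What is shaped like the tin_low but orange or turquoise is not meant. What is shaped like the tin_tall but orange is not meant.

How it is judged:
At the end, for the whole second after the job is handed in: Drawer within 6 mm of fully home, lid within 0.06 rad of fully shut, both tins standing upright (within 0.2 rad) and at rest in their own halves of the box (value of joint drawer below 0.006 m and value of joint lid below 0.06 rad and x of tin_low in the frame of chest between -0.075 and 0.075 m and y of tin_low in the frame of chest between 0 and 0.15 m and angle between each of tin_low, tin_tall's own z axis and vertical below 0.2 rad and linear speed of each of tin_low, tin_tall below 0.02 m/s and x of tin_tall in the frame of chest between -0.075 and 0.075 m and y of tin_tall in the frame of chest between -0.15 and 0 m); the robot touches nothing.
It fails at once if the seasoning jar, the pepper mill or the mustard bottle is moved over 20 mm, tipped or lifted (distance of any of jar_red, mill, mustard from where it was at the start of the episode above 0.02 m or angle between any of jar_red, mill, mustard's own z axis and vertical above 0.3 rad).
It fails at once if a finger reaches in and presses on a tin (contact force between any of the fingers, the arm and tin_low above 1 N or contact force between any of the fingers, the arm and tin_tall above 1 N).
It fails at once if a tin is lifted (height (world z) of any of tin_low, tin_tall above 0.04 m).
It fails at once if the drawer's front or the lid is gripped or pulled from its inside face (contact force between any of the fingers, the arm and drawer_c6 above 1.5 N or contact force between any of the fingers, the arm and lid_c1 above 1.5 N).
It fails at once if the drawer or the lid is slammed (velocity of joint drawer below -0.5 m/s or velocity of joint lid below -4 rad/s).
It also fails if it takes over 48 s, if anything falls off the work surface, if the arm or the gripper's body presses on something with over 40 N, if the wrist force passes 120 N, or if a joint passes its speed limit or range.

## Working session

There is one attempt and no reset: what is moved stays moved. The work goes in short steps, Python scripts to look and compute and a tool call to move; the robot and the scene stay as the last step left them, time stands still between calls to the robot, and variables do not carry over. Pictures are saved under pics/ and viewed, at most 10 in all, crops included, and the job is handed in when it is done.

Besides the shell and the picture viewer there is one more tool, called after "Emit:" by a JSON object that holds its "api" and its "payload". send_rows: Moves the arm, as the interface text tells. Shift numbers are shares of 0.025 m and turn numbers shares of 90 degrees, none past 1 either way. Its arguments: {"type":"object","properties":{"plan":{"type":"array"},"gripper":{"type":"number"},"force":{"type":"number"}},"required":["plan"]}

```bash
mkdir -p pics
cat > h.py <<'E'
import numpy as np,cv2
from cell import robot,read_camera,get_calibration
def look(n):
    im,d=read_camera(n); c=get_calibration(n)
    K=np.array(c["intrinsics"]);R=cv2.Rodrigues(np.array(c["rvec"],float))[0];t=np.array(c["tvec"],float).reshape(3)
    v,u=np.mgrid[:400,:640]
    P=np.stack([(u-K[0,2])/K[0,0]*d,(v-K[1,2])/K[1,1]*d,d],-1)
    W=(P-t)@R
    W[d==0]=np.nan
    return im,W,(K,R,t)
E
python3 - <<'E'
from h import *
for n in("scene","top"):
    im,W,c=look(n); np.savez(n,im=im,W=W,K=c[0],R=c[1],t=c[2]); cv2.imwrite(f"pics/{n}0.png",im)
    print(n,c[1],c[2],-c[1].T@c[2])
print(robot.observe())
E
```

```text
scene [[ 0.85883307 -0.51224709  0.00294513]
 [-0.21477197 -0.36529422 -0.90577764]
 [ 0.4650578   0.77727926 -0.42374308]] [-0.4713932   0.21333698  1.02217807] [-0.02470501 -0.95805684  0.62776506]
top [[ 0.02816761 -0.99936941  0.02161878]
 [-0.99475717 -0.03015152 -0.0977193 ]
 [ 0.09830952 -0.01875292 -0.99497918]] [-0.0190479   0.57378094  1.0621747 ] [0.46688735 0.01818335 1.11332298]
{'time': 0.1, 'qpos': array([ 9.86983951e-01,  3.42668114e-01,  1.52490377e+00,  2.86064663e-05,
        1.27539469e+00, -1.46011975e-01]), 'qvel': array([-3.36669975e-05, -3.31674327e-03, -3.87258905e-03, -1.78667306e-03,
        3.05343844e-05, -1.01502030e-03]), 'joint_efforts': array([ 2.17058790e-03, -4.32004344e+01, -2.44697249e+01,  7.20642367e-02,
        5.25503280e-02, -2.89744821e-05]), 'tool_pos': array([0.22235424, 0.47519885, 0.22611282]), 'tool_rot': array([-3.14023733e+00, -2.26961510e-04,  2.70378375e+00]), 'contact_force': array([ 0.31736435,  0.00303147, -0.12025083]), 'torque': array([-0.05380985, -0.04418586,  0.01637744]), 'grip_force': 0.0, 'opening': 0.09207560417952432}
```

View pics/scene0.png

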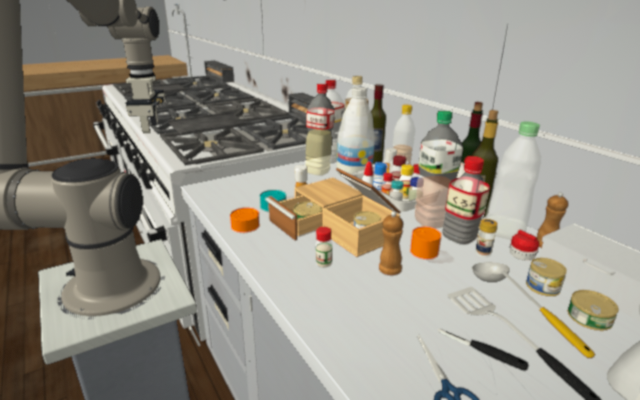

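View pics/top0.png

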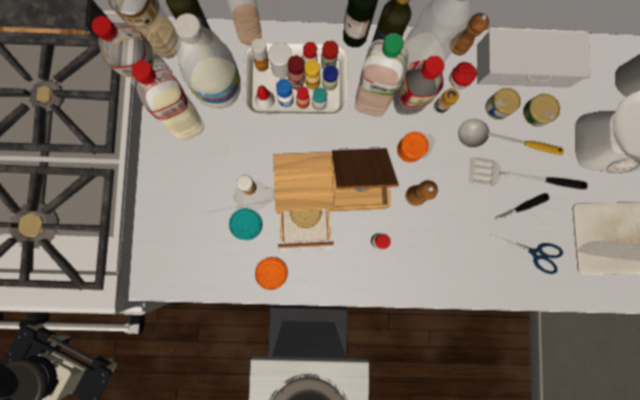

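The top view shows the box roof at (304,181), the open lid at (364,167), the drawer front at (305,244), the jar's red cap at (381,241), the mill at (424,191) and the mustard at (245,185). The look-alikes are the orange tins at (271,272) and (413,146), the turquoise tin at (245,223) and a second mill at (468,33). The real low tin is inside the drawer at (306,217).

Run:
```python
import numpy as np,cv2
z=np.load("top.npz");W=z["W"];im=z["im"]
np.set_printoptions(precision=4,suppress=True)
# roof: points height .08-.1 in box window
def sel(u0,u1,v0,v1,zl,zh):
    w=W[v0:v1,u0:u1].reshape(-1,3);return w[(w[:,2]>zl)&(w[:,2]<zh)]
r=sel(268,338,146,218,.083,.1);print("roof",len(r),r.mean(0),cv2.minAreaRect(r[:,:2].astype(np.float32)))
d=sel(270,340,235,255,.06,.1);print("drawer lip",len(d),d.mean(0),cv2.minAreaRect(d[:,:2].astype(np.float32)))
for n,a in dict(jar=(368,394,230,252,.085,.12),mill=(405,442,175,208,.1,.18),mustard=(230,262,172,202,.09,.14),orange=(252,292,255,290,.02,.08),turq=(226,266,206,242,.02,.08)).items():
    p=sel(*a);print(n,len(p),(p.min(0)+p.max(0))/2 if len(p) else '',p.max(0))
l=sel(330,400,145,192,.1,.3);print("lid",len(l),l.min(0),l.max(0))
c=l.mean(0);print(c,np.linalg.svd(l-c,full_matrices=False)[2][2])
for v in range(150,210,6):print(v,W[v,365], W[v,385])
s=cv2.resize(im[140:290,215:445],None,fx=3.4,fy=3.4,interpolation=cv2.INTER_CUBIC);cv2.imwrite("pics/c1.png",s)
z=np.load("scene.npz")["im"];cv2.imwrite("pics/c2.png",cv2.resize(z[150:290,220:460],None,fx=3.3,fy=3.3,interpolation=cv2.INTER_CUBIC))
```

```text
roof 3378 [0.6213 0.0318 0.0893] ((0.6244719624519348, 0.02425418049097061), (0.15443143248558044, 0.1670295000076294), 4.183962821960449)
drawer lip 490 [0.4584 0.021  0.0822] ((0.4646577835083008, 0.020775582641363144), (0.03857630118727684, 0.14061041176319122), 1.633538842201233)
jar 190 [ 0.4738 -0.1745  0.0948] [ 0.4916 -0.1561  0.1032]
mill 351 [ 0.6037 -0.2773  0.1345] [ 0.6278 -0.2536  0.1624]
mustard 217 [0.6098 0.1782 0.1057] [0.6291 0.1972 0.121 ]
orange 848 [0.3815 0.1099 0.0323] [0.4236 0.1523 0.0436]
turq 835 [0.5091 0.1845 0.0319] [0.5519 0.2269 0.0432]
lid 2123 [ 0.5901 -0.1905  0.1   ] [ 0.7046 -0.0399  0.199 ]
[ 0.6438 -0.1151  0.1535] [-0.6846 -0.0509 -0.7271]
150 [ 0.7077 -0.1261  0.093 ] [ 0.7081 -0.1772  0.0988]
156 [ 0.6873 -0.1235  0.1137] [ 0.6885 -0.174   0.1162]
162 [ 0.6684 -0.1213  0.1309] [ 0.6707 -0.172   0.1272]
168 [ 0.6501 -0.1192  0.1474] [ 0.6507 -0.1673  0.1525]
174 [ 0.6326 -0.1173  0.1626] [ 0.6331 -0.1645  0.168 ]
180 [ 0.6147 -0.1145  0.1833] [ 0.6165 -0.1621  0.1812]
186 [ 0.5988 -0.1131  0.1947] [ 0.6005 -0.16    0.193 ]
192 [ 0.6084 -0.1397  0.0109] [ 0.6042 -0.1866  0.0564]
198 [ 0.5917 -0.14    0.0108] [ 0.5887 -0.1877  0.0518]
204 [ 0.5753 -0.1408  0.0069] [ 0.57   -0.1829  0.0771]
```

View pics/c1.png

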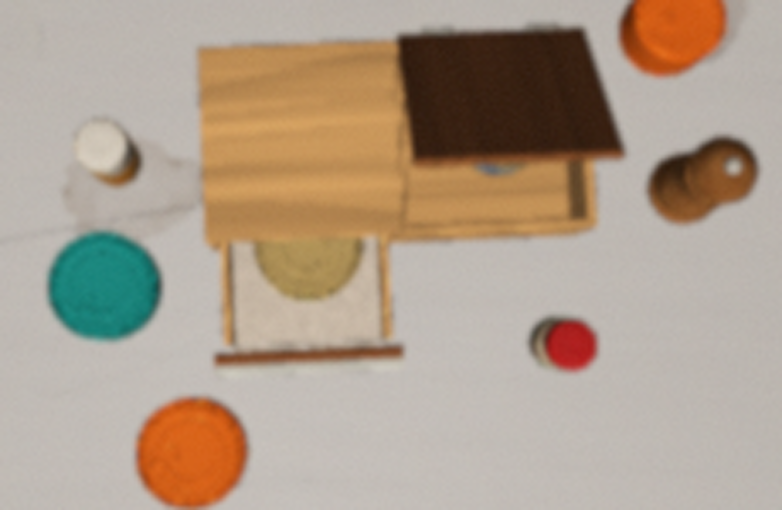

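View pics/c2.png

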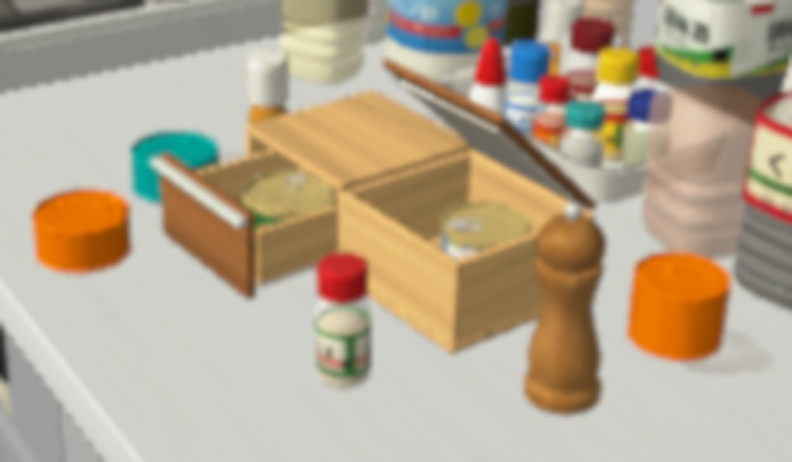

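Fitted box pose: origin about (0.627, -0.043), yaw about 4.2°. The lid is open about 0.75 rad and the drawer about 0.075 m. The roof height (0.089), lip height (0.082) and lid edge height (0.196) all match the given sizes. First move: close the fingers, turn the tool square to the box and travel to a point in front of the drawer.

Emit:
{"api": "send_rows", "payload": {"plan": [[[0,0,0],[0,0,-0.1085]],[[0,0,0],[0,0,-0.1085]],[[0,0,0],[0,0,-0.1085]],[[-0.3,-1,0],[0,0,0]],[[-0.3,-1,0],[0,0,0]],[[-0.3,-1,0],[0,0,0]],[[-0.3,-1,0],[0,0,0]],[[-0.3,-1,0],[0,0,0]],[[-0.3,-1,0],[0,0,0]],[[-0.3,-1,0],[0,0,0]]], "gripper": -1}}

```text
time: 1.35
tool_pos: [0.2878, 0.3039, 0.2265]
tool_rot: [-3.141, -0.0, -3.068]
contact_force: [-0.0, -0.6, 0.5]
opening: 0.0009
grip_force: 0.0
```

Emit:
{"api": "send_rows", "payload": {"plan": [[[-0.3,-1,0],[0,0,0]],[[-0.3,-1,0],[0,0,0]],[[-0.3,-1,0],[0,0,0]],[[-0.3,-1,0],[0,0,0]],[[-0.3,-1,0],[0,0,0]],[[-0.3,-1,0],[0,0,0]],[[-0.3,-1,0],[0,0,0]],[[-0.3,-1,0],[0,0,0]],[[-0.3,-1,0],[0,0,0]],[[-0.3,-1,0],[0,0,0]]]}}

```text
time: 2.6
tool_pos: [0.3809, 0.0602, 0.2265]
tool_rot: [3.141, -0.0, -3.068]
contact_force: [-0.4, 0.3, -0.3]
opening: 0.0003
grip_force: 0.0
```

Emit:
{"api": "send_rows", "payload": {"plan": [[[-0.5,-0.9,0],[0,0,0]],[[-0.5,-0.9,0],[0,0,0]],[[0,0,1],[0,0,0]],[[0,0,1],[0,0,0]],[[0,0,1],[0,0,0]],[[0,0,1],[0,0,0]],[[0,0,1],[0,0,0]],[[0,0,1],[0,0,0]],[[0,0,0.7],[0,0,0]],[[0,0,0],[0,0,0]]]}}

```text
time: 3.85
tool_pos: [0.4081, 0.0181, 0.0582]
tool_rot: [3.141, -0.003, -3.068]
contact_force: [0.6, 0.2, 0.4]
opening: 0.0
grip_force: 0.0
```

Run:
```python
from h import *
im,W,c=look("scene");print(robot.observe()["tool_pos"])
cv2.imwrite("pics/c3.png",cv2.resize(im[120:300,200:460],None,fx=3,fy=3,interpolation=cv2.INTER_CUBIC))
```

```text
[0.40881395 0.01806056 0.0589999 ]
```

View pics/c3.png

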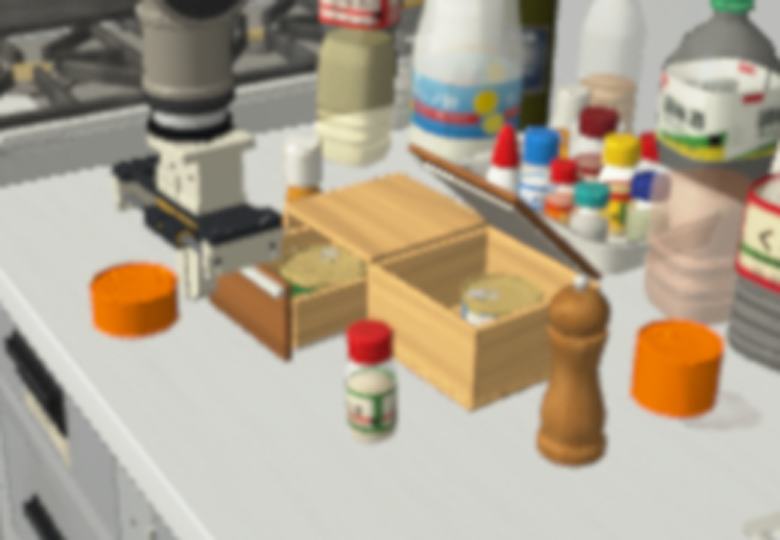

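The closed fingers, at crop pixel (200,270), stand just outside the drawer panel and clear of the orange tin and the jar. Next: push gently along the box's +x.

Emit:
{"api": "send_rows", "payload": {"plan": [[[-0.4,0,0],[0,0,0]],[[-0.4,0,0],[0,0,0]],[[-0.4,0,0],[0,0,0]],[[-0.4,0,0],[0,0,0]],[[-0.4,0,0],[0,0,0]],[[-0.4,0,0],[0,0,0]],[[-0.4,0,0],[0,0,0]],[[-0.4,0,0],[0,0,0]],[[-0.4,0,0],[0,0,0]],[[-0.4,0,0],[0,0,0]]]}}

```text
time: 5.15
tool_pos: [0.5095, 0.0254, 0.0592]
tool_rot: [3.141, -0.0, -3.068]
contact_force: [-2.2, 0.3, 0.7]
opening: 0.0001
grip_force: 1.0
```

Emit:
{"api": "send_rows", "payload": {"plan": [[[-0.1,0,0],[0,0,0]],[[-0.1,0,0],[0,0,0]],[[-0.1,0,0],[0,0,0]],[[-0.05,0,0],[0,0,0]],[[0,0,0],[0,0,0]],[[0,0,0],[0,0,0]],[[0,0,0],[0,0,0]],[[0,0,0],[0,0,0]],[[0,0,0],[0,0,0]],[[0,0,0],[0,0,0]]]}}

```text
time: 6.4
tool_pos: [0.5177, 0.026, 0.0593]
tool_rot: [3.142, 0.0, -3.068]
contact_force: [0.0, 0.3, 0.5]
opening: 0.0003
grip_force: 0.2
```

Emit:
{"api": "send_rows", "payload": {"plan": [[[-0.06,0,0],[0,0,0]],[[-0.06,0,0],[0,0,0]],[[-0.06,0,0],[0,0,0]],[[0,0,0],[0,0,0]],[[0,0,0],[0,0,0]],[[0,0,0],[0,0,0]],[[0,0,0],[0,0,0]],[[0,0,0],[0,0,0]],[[0,0,0],[0,0,0]],[[0,0,0],[0,0,0]]]}}

```text
time: 7.65
tool_pos: [0.5176, 0.0262, 0.0588]
tool_rot: [3.141, -0.01, -3.068]
contact_force: [-15.7, -2.6, 10.3]
opening: 0.0007
grip_force: 7.7
```

The drawer is against its stop: 16 N and no further travel. Next: back off, rise, and go above the lid's outer face.

Emit:
{"api": "send_rows", "payload": {"plan": [[[0.6,0,0],[0,0,0]],[[0.6,0,0],[0,0,0]],[[0,0,-0.95],[0,0,0]],[[0,0,-0.95],[0,0,0]],[[0,0,-0.95],[0,0,0]],[[0,0,-0.95],[0,0,0]],[[0,0,-0.95],[0,0,0]],[[0,0,-0.95],[0,0,0]],[[0,0,-0.95],[0,0,0]],[[0,0,-0.95],[0,0,0]]]}}

```text
time: 8.9
tool_pos: [0.4924, 0.0241, 0.2502]
tool_rot: [3.142, 0.001, -3.068]
contact_force: [-0.2, 0.6, -0.2]
opening: 0.0005
grip_force: 0.0
```

Emit:
{"api": "send_rows", "payload": {"plan": [[[-0.83,-0.97,0],[0,0,0]],[[-0.83,-0.97,0],[0,0,0]],[[-0.83,-0.97,0],[0,0,0]],[[-0.83,-0.97,0],[0,0,0]],[[-0.83,-0.97,0],[0,0,0]],[[-0.83,-0.97,0],[0,0,0]],[[0,0,0],[0,0,0]],[[0,0,0],[0,0,0]],[[0,0,0],[0,0,0]],[[0,0,0],[0,0,0]]]}}

```text
time: 10.15
tool_pos: [0.6268, -0.1112, 0.2497]
tool_rot: [-3.142, 0.0, -3.067]
contact_force: [0.1, 0.0, 0.1]
opening: 0.0005
grip_force: 0.0
```

Run:
```python
from h import *
im,W,c=look("scene")
cv2.imwrite("pics/c4.png",cv2.resize(im[80:300,200:460],None,fx=2.7,fy=2.7,interpolation=cv2.INTER_CUBIC))
```

```text
(no output)
```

View pics/c4.png

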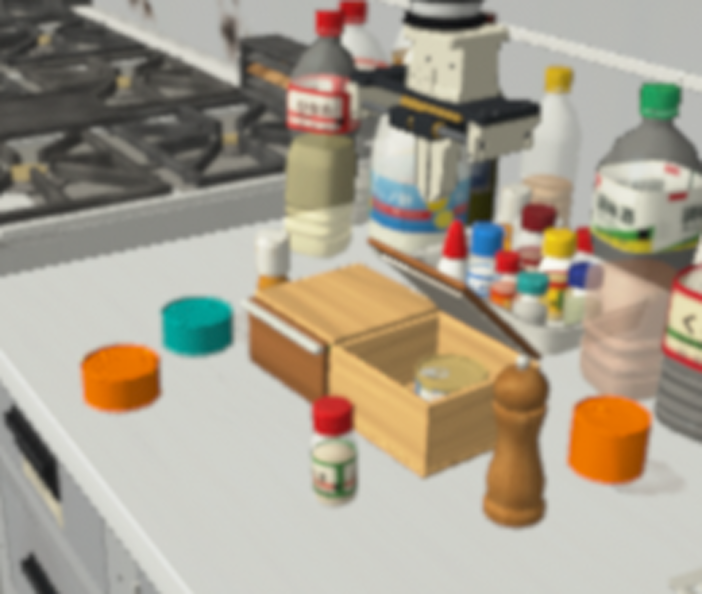

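The drawer front sits flush with the box, and the fingers at (435,160) are above the lid's outer face. Next: press straight down.

Emit:
{"api": "send_rows", "payload": {"plan": [[[0,0,1],[0,0,0]],[[0,0,1],[0,0,0]],[[0,0,0.5],[0,0,0]],[[0,0,0.5],[0,0,0]],[[0,0,0.5],[0,0,0]],[[0,0,0.5],[0,0,0]],[[0,0,0.5],[0,0,0]],[[0,0,0.5],[0,0,0]],[[0,0,0.5],[0,0,0]],[[0,0,0.3],[0,0,0]]]}}

```text
time: 11.45
tool_pos: [0.6266, -0.1118, 0.103]
tool_rot: [3.141, -0.001, -3.068]
contact_force: [-0.5, 0.3, 0.6]
opening: 0.0004
grip_force: 0.8
```

Emit:
{"api": "send_rows", "payload": {"plan": [[[0,0,0.1],[0,0,0]],[[0,0,0.1],[0,0,0]],[[0,0,0.1],[0,0,0]],[[0,0,0.1],[0,0,0]],[[0,0,0.1],[0,0,0]],[[0,0,0],[0,0,0]],[[0,0,0],[0,0,0]],[[0,0,0],[0,0,0]],[[0,0,0],[0,0,0]],[[0,0,0],[0,0,0]]]}}

```text
time: 12.7
tool_pos: [0.627, -0.1119, 0.0917]
tool_rot: [3.142, 0.0, -3.068]
contact_force: [-0.9, -0.3, -0.2]
opening: 0.0002
grip_force: 0.0
```

Emit:
{"api": "send_rows", "payload": {"plan": [[[0,0,0.06],[0,0,0]],[[0,0,0.06],[0,0,0]],[[0,0,0.06],[0,0,0]],[[0,0,0],[0,0,0]],[[0,0,0],[0,0,0]],[[0,0,0],[0,0,0]],[[0,0,0],[0,0,0]],[[0,0,0],[0,0,0]],[[0,0,0],[0,0,0]],[[0,0,0],[0,0,0]]]}}

```text
time: 13.95
tool_pos: [0.6272, -0.1119, 0.0901]
tool_rot: [-3.141, 0.002, -3.068]
contact_force: [-7.5, 1.9, 16.9]
opening: 0.0006
grip_force: 8.6
```

The lid is on its stop at z = 0.090 with 17 N. Next: retract and check.

Emit:
{"api": "send_rows", "payload": {"plan": [[[0,0,-0.3],[0,0,0]],[[0,0,-1],[0,0,0]],[[0,0,-1],[0,0,0]],[[0,0,-1],[0,0,0]],[[0,0,-1],[0,0,0]],[[0,0,-1],[0,0,0]],[[0,0,-1],[0,0,0]],[[0,0,0],[0,0,0]],[[0,0,0],[0,0,0]],[[0,0,0],[0,0,0]]]}}

```text
time: 15.2
tool_pos: [0.6265, -0.1117, 0.2431]
tool_rot: [3.141, -0.002, -3.068]
contact_force: [-0.1, 0.2, -0.1]
opening: 0.0001
grip_force: 0.0
```

Run:
```python
from h import *
im,W,c=look("scene");o=np.array([.6267,-.043]);y=.073
R=np.array([[np.cos(y),-np.sin(y)],[np.sin(y),np.cos(y)]])
B=np.concatenate([(W[...,:2]-o)@R,W[...,2:]],-1).reshape(-1,3)
l=B[(abs(B[:,0])<.07)&(B[:,1]<-.01)&(B[:,1]>-.14)&(B[:,2]<.13)&(B[:,2]>.05)]
print(len(l),np.linalg.lstsq(np.c_[l[:,:2],np.ones(len(l))],l[:,2],rcond=None)[0])
d=B[(B[:,0]<-.06)&(B[:,0]>-.2)&(abs(B[:,1]-.075)<.06)&(abs(B[:,2]-.08)<.005)]
print("lip x",np.percentile(d[:,0],[2,10,50]))
cv2.imwrite("pics/c5.png",cv2.resize(im[80:300,200:460],None,fx=2.7,fy=2.7,interpolation=cv2.INTER_CUBIC))
```

```text
1110 [3.08008189e-03 1.28685510e-05 8.80324805e-02]
lip x [-0.09337059 -0.09201665 -0.08459789]
```

View pics/c5.png

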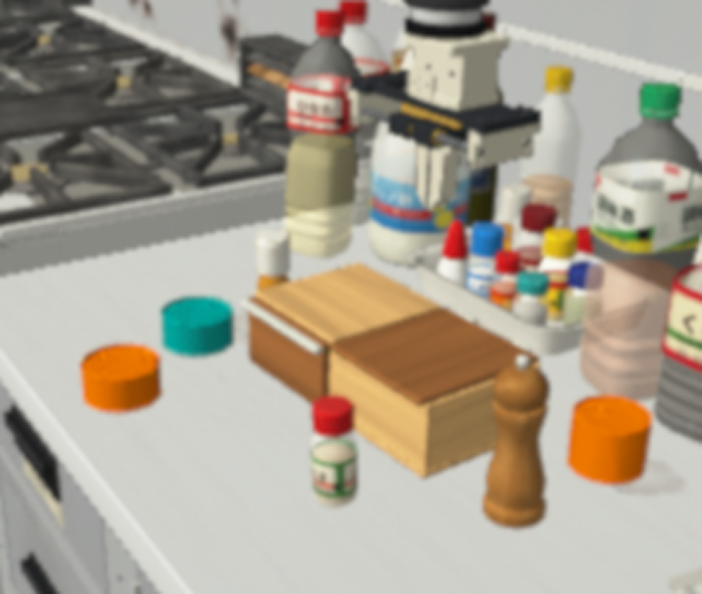

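The lid at (430,350) lies level (slope 0.003). The drawer lip at (285,325) is home (x = -0.093). The jar, mill and mustard stand where they were.

```bash
python3 -c "
from cell import robot
print(robot.hand_in())"
```

```text
the job is handed in; nothing more can be done
None
```

The drawer is pushed fully home and the lid is shut level; the jar, mill and mustard look undisturbed in the last picture, the tins can't be seen with the box shut, and the job was handed in at about 15 s with no verdict returned.

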